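# Snap the two spice jars from the hob into their spring clips

## Robot

A 6-joint arm with a two-finger parallel gripper is mounted at the origin on a cart in front of the work surface, level with it; the furniture and walls round the work are solid. World frame = base frame: x ahead of the robot, y to its left, z up, the work surface at z = 0. Lengths are in m, angles in rad, forces in N, time in s.
With the tool pointing down it reaches from about 0.375 to 0.975 m from the base axis. Payload 3.8 kg.
Tool frame: the origin (TCP) lies midway between the tips of the shut fingers; the grasp point (between the pads) lies 19 mm behind it; z points along the fingers, y is the line along which they close (so a half turn about z gives the same grasp; the last joint's range is limited). The gripper opens to 88 mm and grips with 3 to 60 N. Pads are 18 mm wide; open, the fingers measure 123 mm over their backs; the gripper's body (75 mm by 187 mm) begins 45 mm behind the grasp point.
Start: joints at [1.275, 0.264, 1.604, -0, 1.274, -0.037], TCP at [0.173, 0.653, 0.239] pointing down, gripper open.
Joint ranges: [-2.63, 2.63], [-0.94, 2.18], [0.31, 2.57], [-1.31, 4.45], [0, 2.66], [-2.55, 2.55]. Speed limits (rad/s): [2.57, 2.57, 3.14, 3.14, 3.14, 3.14].

## Interface

Orientations are given as a rotation vector (axis times angle).
In Python, from rig import bot, eyes gives the robot as it stands.
- The arm moves only by the shell command python3 -m creep 'ROWS'. ROWS is text: rows parted by semicolons, each of 7 numbers parted by spaces: the turn, a rotation vector about the world's x, y, z in degrees, then the shift along the world's x, y, z in cm, then the opening, from -1 (shut) to 1 (fully open). A call has 1 to 20 rows; each row is the pose to reach, as a shift and turn from the pose commanded when the call began; what a row does not reach only later rows make up. A row lasts 1/10 s, in which the tool goes at most 50 mm and 8.59 degrees, less where a joint would pass 70% of its speed; a pose out of reach is approached as far as the arm can. A call with a gripper value outside its range is refused whole. The fingers move at their own pace and stop on an object; the grip force is fixed at half the most. Time passes only in rows, so rows that repeat a pose let the fingers close. It gives the time, the measured TCP pose, the force, the opening and the grip force at its end, in the units of the state.
- bot.get_state(): the state, without advancing time (a new reading comes with each control period).
- eyes.get_image(name): name is "scene" or "side" or "wrist"; returns the picture (384x512x3 uint8, red, green, blue); there is no depth.
- eyes.camera_params(name): a dict with "vfov" (degrees; the focal length in pixels is half the picture's height over the tangent of half this angle, whatever the lens; pixels are square), "cx", "cy" (the principal point, pixels), "dist_coeffs" ([k1, k2, p1, p2, k3] as OpenCV has them; the pictures are not rectified), "R" (3x3) and "t" (3): a world point X has camera coordinates R X + t; the wrist camera has in their place "tool_from_camera" (4x4, takes a point from camera to tool coordinates, whose origin is the TCP and whose axes are the flange's). Camera axes: x right, y down, z forward; pixel columns grow to the right and rows downward; lengths in m; the calibration is good to about 2 mm. A picture is of the moment at which its call begins: read the wrist's pose just before it. camera_params takes no time and is no camera call.
- bot.close_job(): hands the job in; it is judged then, once.
The state is a dict: "t": time; "joint_positions": joint angles; "joint_velocities": joint speeds; "joint_torque": joint torques, N m; "tool_pos": TCP position; "orientation": TCP orientation; "contact_force": force on the tool from outside, world axes, zero at the start; "wrist_torque": the same for the moment, N m; "grip_width": finger opening in m; "grip_force": force on a finger pad.
Only numpy, scipy, OpenCV 4.12 (cv2) and the standard library are available. Lean on these libraries where they do the work, as an engineer would, in place of code of your own. Each camera call takes 0.05 s, during which the arm holds its last target. There are 200 camera calls.

## Task

Tidy the two spice jars off the hob into the wooden rack: push the red-capped jar sideways into the red spring clip and the green-capped jar into the green one, until each is snapped fully home, upright and standing down on the rack's base board. Do not knock a jar over, leave the white clip empty, and do not disturb the pan or the cup.

Things in the scene. Friction and masses are not known exactly. Their poses are not given: they have to be found in the camera images.
- jar_red: Loose spice jar with a red cap, 45 mm across, 106 mm tall, about 0.11 kg, upright on the hob. Round body up to 85 mm, then the cap, which is the part to grip: fingers that stay above 65 mm of the jar's height clear the clip's arms. Origin: centre of its underside; z up along the jar, its turn about z does not matter.
- jar_green: Loose spice jar with a green cap, 46 mm across, 106 mm tall, about 0.11 kg, upright on the hob. Round body up to 85 mm, then the cap, which is the part to grip: fingers that stay above 65 mm of the jar's height clear the clip's arms. Origin: centre of its underside; z up along the jar, its turn about z does not matter.
- clip_red: Red plastic spring clip, fixed in the rack's row (its place in the row varies). The red-capped jar belongs here. Origin: where the centre of the jar's underside belongs, on the upper face of the rack's base board, 10 mm above the counter. x points level into the clip, from the open mouth to the back rest; z up.
- clip_red_mouth (a point): Point between the tips of the red clip's two sprung arms, 24 mm in front (-x) of the clip's origin and 48 mm above it. Arms 36 to 60 mm above the base board; the flared tips are 51 mm apart, the gap narrows to 35 mm 11 mm in front of the origin. The back rest (face 21.5 mm behind the origin) stops the jar. All clips are alike.
- clip_green: Green plastic spring clip, fixed in the rack's row (its place in the row varies). The green-capped jar belongs here. Origin: where the centre of the jar's underside belongs, on the upper face of the rack's base board, 10 mm above the counter. x points level into the clip, from the open mouth to the back rest; z up.
- clip_green_mouth (a point): Point between the tips of the green clip's two sprung arms, 24 mm in front (-x) of the clip's origin and 48 mm above it. A jar pushed level along the clip's x, upright and within 4 mm of its middle line, spreads the arms and snaps home with about 10 to 20 N; the arms then hold it lightly against the back rest.
- clip_white: White plastic spring clip, fixed in the rack's row (its place in the row varies). To be left empty. Origin: where the centre of the jar's underside belongs, on the upper face of the rack's base board, 10 mm above the counter. x points level into the clip, from the open mouth to the back rest; z up.
- rack: Light wooden spice rack, fixed on the counter left of the hob, 262 mm wide, open front towards the hob. Origin: at z = 0 under the middle of the row of three clips (85 mm apart along y); x from the front to the back panel, z up. Base board 10 mm thick, x = -44 to +116 mm. Back panel face at x = +36 mm.
- shelf_edge (a point): Middle of the lower front edge of the shelf over the clips: 14 mm behind the row, 160 mm above the counter, with a rail up to 202 mm. A gripper pointing straight down hits it: hold the jar upright with the tool leaning 25 to 45 degrees, the hand back towards the rack's front. Nor can a jar be let in from above.
- pan: Milk pan, 145 mm wide and 272 mm long with its brown handle, 101 mm high, at the back of the hob under the microwave, which hangs 0.45 m over the hob from x = 0.58 m back (keep the arm clear of it). A bystander: leave it where it is. Origin: centre of its underside.
- cup: Small white cup with a handle, 62x92 mm, 51 mm high, on the hob. A bystander: leave it where it is. Origin: centre of its underside.

How it is judged:
By the outcome, as a careful person would: the job done as asked, in the order asked, and still so for the second after the job is handed in, with the robot touching nothing.
It also fails if it takes over 64 s, if anything falls off the work surface, if the arm or the gripper's body presses on something with over 40 N, if the wrist force passes 120 N, or if a joint passes its speed limit or range.

## Working session

There is one attempt and no reset: what is moved stays moved. The work goes in short steps, Python scripts to look and compute and a shell command to move; the robot and the scene stay as the last step left them, time stands still between calls to the robot, and variables do not carry over. Pictures are saved under pics/ and viewed, at most 10 in all, crops included, and the job is handed in when it is done.

```bash
ls; mkdir -p pics
python3 - <<'E'
from rig import bot, eyes
import cv2,numpy as np
s=bot.get_state();print({k:np.round(v,3) for k,v in s.items()})
for n in("scene","side"):
    cv2.imwrite(f"pics/{n}0.png",eyes.get_image(n)[:,:,::-1]);p=eyes.camera_params(n);print(n,p)
print(eyes.camera_params("wrist"))
a=[cv2.imread(f"pics/{n}0.png") for n in("scene","side")]
E
```

```text
pics
{'t': np.float64(0.0), 'joint_positions': array([ 1.275,  0.265,  1.605, -0.   ,  1.274, -0.037]), 'joint_velocities': array([-0.001, -0.001,  0.001,  0.   , -0.001, -0.   ]), 'joint_torque': array([-1.0000e-03, -5.0210e+01, -3.5689e+01,  7.3000e-02,  2.9000e-02,
       -0.0000e+00]), 'tool_pos': array([0.173, 0.652, 0.237]), 'orientation': array([-0.405, -3.115,  0.004]), 'contact_force': array([0.376, 0.387, 0.646]), 'wrist_torque': array([0.01 , 0.004, 0.068]), 'grip_force': np.float64(0.0), 'grip_width': np.float64(0.088)}
scene {'vfov': 47.024862621775355, 'cx': 246.06693877906986, 'cy': 191.65002717009125, 'dist_coeffs': array([0.02366254, 0.        , 0.        , 0.        , 0.        ]), 'R': array([[ 0.74240858, -0.66968493, -0.01875096],
       [-0.41591962, -0.43878298, -0.79654276],
       [ 0.52520508,  0.59915906, -0.60429135]]), 't': array([-0.36292581,  0.33841025,  1.18168278])}
side {'vfov': 56.44313560380616, 'cx': 252.8320380383256, 'cy': 189.8442928950092, 'dist_coeffs': array([-0.05964481,  0.        ,  0.        ,  0.        ,  0.        ]), 'R': array([[ 0.99907227,  0.03531188,  0.02465082],
       [ 0.03749622, -0.43174462, -0.90121619],
       [-0.02118078,  0.90130442, -0.43266814]]), 't': array([-0.56555059,  0.11470349,  1.19680123])}
{'vfov': 66.11999113228782, 'cx': 252.439162677616, 'cy': 188.1294333748537, 'dist_coeffs': array([-0.05390444,  0.        ,  0.        ,  0.        ,  0.        ]), 'tool_from_camera': array([[ 4.24803236e-04, -9.62861662e-01, -2.69994886e-01,
         6.94779553e-02],
       [ 9.99999755e-01,  2.58776136e-04,  6.50521621e-04,
        -5.86145862e-04],
       [-5.56494096e-04, -2.69995096e-01,  9.62861536e-01,
        -1.45764662e-01],
       [ 0.00000000e+00,  0.00000000e+00,  0.00000000e+00,
         1.00000000e+00]])}
```

View pics/scene0.png

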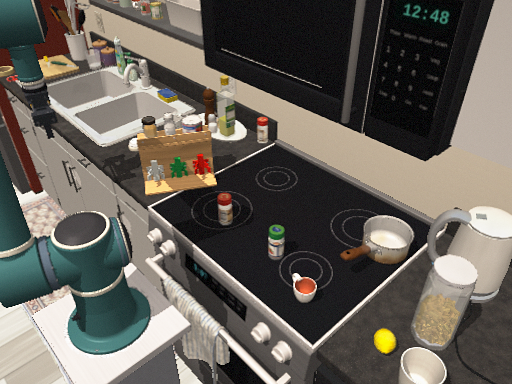

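View pics/side0.png

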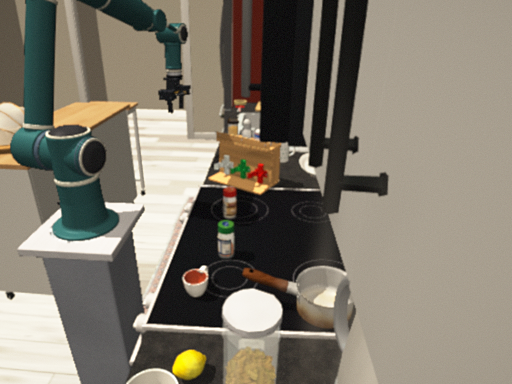

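Scene view: red cap at about (224,198), green cap (277,230), clips white/green/red at (155,172)/(178,167)/(201,163), and rack front corners (145,192) and (216,185). Side view: red cap (230,190), green cap (226,227), clips (226,164)/(242,169)/(260,174), and corners (208,178) and (268,191).

```bash
cat > h.py <<'E'
import cv2,numpy as np
from scipy.spatial.transform import Rotation as R
from rig import bot,eyes
def cam(n,s=None):
    p=eyes.camera_params(n); f=192/np.tan(np.radians(p["vfov"])/2)
    K=np.array([[f,0,p["cx"]],[0,f,p["cy"]],[0,0,1]])
    if n=="wrist":
        T=np.eye(4);T[:3,:3]=R.from_rotvec(s["orientation"]).as_matrix();T[:3,3]=s["tool_pos"]
        M=np.linalg.inv(T@p["tool_from_camera"]);return K,p["dist_coeffs"],M[:3,:3],M[:3,3]
    return K,p["dist_coeffs"],np.array(p["R"]),np.array(p["t"])
def ray(c,uv):
    K,d,r,t=c; q=cv2.undistortPoints(np.array([[uv]],float),K,d)[0,0]
    v=r.T@np.array([*q,1]); return -r.T@t, v/np.linalg.norm(v)
def plane(c,uv,z):
    o,v=ray(c,uv); return o+v*(z-o[2])/v[2]
def tri(*rays):
    A=sum(np.eye(3)-np.outer(v,v) for o,v in rays); b=sum((np.eye(3)-np.outer(v,v))@o for o,v in rays)
    x=np.linalg.solve(A,b); return x,[round(1e3*np.linalg.norm(np.cross(x-o,v)),1) for o,v in rays]
def proj(c,X):
    K,d,r,t=c; return cv2.projectPoints(np.array([X],float),cv2.Rodrigues(r)[0],t,K,d)[0][0,0]
def blobs(rgb,col,box=None,amin=15):
    h=cv2.cvtColor(rgb,cv2.COLOR_RGB2HSV).astype(int); H,S,V=h[...,0],h[...,1],h[...,2]
    m={"red":((H<6)|(H>174))&(S>140)&(V>60),"green":(H>45)&(H<80)&(S>120)&(V>40),"wood":(H>8)&(H<25)&(S>60)&(V>120)}[col].astype(np.uint8)
    if box: z=np.zeros_like(m);x0,y0,x1,y1=box;z[y0:y1,x0:x1]=1;m=m*z
    n,l,st,ce=cv2.connectedComponentsWithStats(m)
    return [(st[i].tolist(),ce[i].round(1).tolist()) for i in range(1,n) if st[i][4]>=amin]
E
python3 - <<'E'
from h import *
C={n:cam(n) for n in("scene","side")}
I={n:cv2.imread(f"pics/{n}0.png")[:,:,::-1].copy() for n in C}
box={"scene":(135,130,300,270),"side":(200,140,285,265)}
for col in("red","green"):
    for n in C: print(col,n,blobs(I[n],col,box[n],10))
for n,z in [((145,192),(208,178)),((216,185),(268,191))],: 
    pass
for a,b in [((145,192),(208,178)),((216,185),(268,191)),((224,195),(230,187)),((277,228),(226,224)),((201,163),(260,174)),((178,167),(242,169)),((155,172),(226,164))]:
    print(tri(ray(C["scene"],a),ray(C["side"],b)))
E
```

```text
red scene [([193, 154, 18, 21, 218], [200.8, 164.4]), ([217, 192, 15, 14, 124], [223.9, 199.4])]
red side [([248, 164, 19, 19, 172], [258.5, 173.1]), ([223, 188, 14, 9, 95], [229.4, 192.7])]
green scene [([170, 157, 18, 21, 214], [178.0, 167.4]), ([269, 224, 16, 16, 149], [276.0, 232.3])]
green side [([231, 160, 19, 18, 157], [241.2, 168.6]), ([218, 219, 16, 14, 163], [225.6, 226.4])]
(array([0.35862987, 0.40443194, 0.00883579]), [np.float64(3.5), np.float64(3.5)])
(array([ 0.61054549,  0.30565325, -0.01256135]), [np.float64(14.2), np.float64(14.2)])
(array([0.48082385, 0.09415294, 0.11095815]), [np.float64(2.1), np.float64(2.1)])
(array([ 0.4924545 , -0.1346095 ,  0.10580916]), [np.float64(1.7), np.float64(1.7)])
(array([0.58311561, 0.35755615, 0.05584304]), [np.float64(2.8), np.float64(2.8)])
(array([0.50502804, 0.39606004, 0.05753119]), [np.float64(0.8), np.float64(0.8)])
(array([0.43021445, 0.43612163, 0.05678098]), [np.float64(4.4), np.float64(4.4)])
```

```bash
cat >> h.py <<'E'
def tool(yaw,lean):  # tool z = sin(lean) d - cos(lean) Z, tool x = cos d + sin Z
    d=np.array([np.cos(np.radians(yaw)),np.sin(np.radians(yaw)),0]);Z=np.array([0,0,1.]);l=np.radians(lean)
    z=np.sin(l)*d-np.cos(l)*Z; x=np.cos(l)*d+np.sin(l)*Z
    return np.c_[x,np.cross(z,x),z]
def turn(s,Rt): return np.degrees((R.from_matrix(Rt)*R.from_rotvec(s["orientation"]).inv()).as_rotvec()).round(2)
E
python3 - <<'E'
from h import *
C={n:cam(n) for n in("scene","side")}
print("handle",tri(ray(C["scene"],(343,257)),ray(C["side"],(246,272))),"cup",tri(ray(C["scene"],(305,284)),ray(C["side"],(194,277))))
s=bot.get_state()
print(turn(s,tool(62.8,40)), (np.array([.423,.236,.22])-s["tool_pos"])*100)
E
```

```text
handle (array([ 0.55837717, -0.32669974,  0.08756285]), [np.float64(1.5), np.float64(1.5)]) cup (array([ 0.42969559, -0.30516155,  0.05218765]), [np.float64(2.7), np.float64(2.7)])
[ 41.74  18.43 -97.74] [ 25.04539366 -41.59017176  -1.75024234]
```

```bash
python3 -m creep '0 0 0 0 -4 4 1; 0 0 0 0 -9 8 1; 0 0 0 0 -14 10 1; 0 0 0 1 -19 10 1; 0 0 0 3 -24 10 1; 0 0 0 6 -28 10 1; 3.5 1.5 -8 9 -31 10 1; 7 3.1 -16.3 12 -34 10 1; 10.5 4.6 -24.4 15 -37 10 1; 14 6.1 -32.6 18 -39 10 1; 17.4 7.7 -40.7 20 -40 9 1; 20.9 9.2 -48.9 22 -41 8 1; 24.4 10.8 -57 24 -41.6 6 1; 27.8 12.3 -65.2 25 -41.6 4 1; 31.3 13.8 -73.3 25 -41.6 2 1; 34.8 15.4 -81.5 25 -41.6 0 1; 38.3 16.9 -89.6 25 -41.6 -1.75 1; 41.74 18.43 -97.74 25 -41.6 -1.75 1; 41.74 18.43 -97.74 25 -41.6 -1.75 1; 41.74 18.43 -97.74 25 -41.6 -1.75 1'
python3 - <<'E'
from h import *
s=bot.get_state();print(turn(s,tool(62.8,40)),s["tool_pos"],s["joint_positions"].round(2))
E
```

```text
t: 2.1
tool_pos: [0.4211, 0.2362, 0.2196]
orientation: [-2.271, -1.383, -0.825]
contact_force: [-0.5, 0.3, 0.1]
grip_width: 0.0886
grip_force: 0.0
[ 0.06 -0.05  0.1 ] [0.42105768 0.23622314 0.21959153] [ 0.05 -0.37  2.39  0.79  0.89  0.09]
```

```bash
cat > snap.py <<'E'
import sys,pickle
from h import *
s=bot.get_state();im=eyes.get_image("wrist");cv2.imwrite(f"pics/{sys.argv[1]}.png",im[:,:,::-1]);pickle.dump((s,im),open(sys.argv[1]+".pkl","wb"))
E
python3 snap.py w1; python3 -m creep '0 0 0 2 -1 0 1; 0 0 0 5 -2.5 0 1; 0 0 0 7 -3.5 0 1; 0 0 0 7 -3.5 0 1; 0 0 0 7 -3.5 0 1' ; python3 snap.py w2
```

```text
t: 2.65
tool_pos: [0.493, 0.2015, 0.2212]
orientation: [-2.27, -1.386, -0.826]
contact_force: [-1.2, -0.3, 0.2]
grip_width: 0.0883
grip_force: 0.0
```

View pics/w1.png

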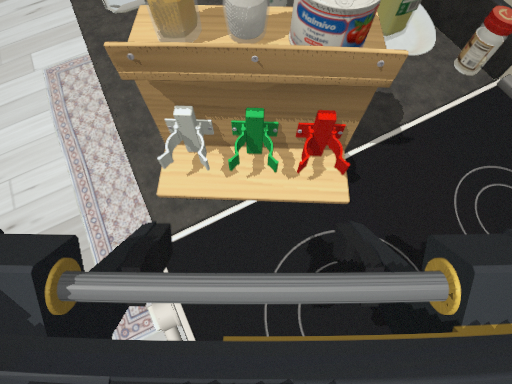

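View pics/w2.png

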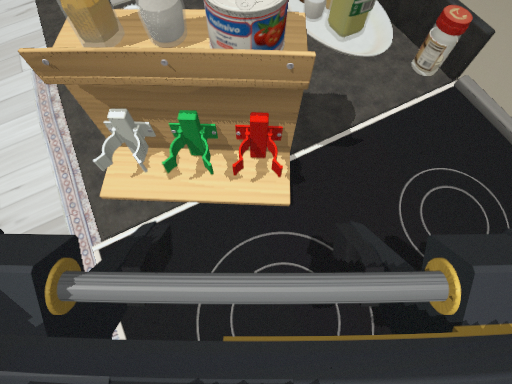

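Both wrist views show the clips with arm tips down-image: w1 green (232,168)/(274,168), red (300,172)/(346,171). The board's front corners are (158,196)/(349,202) in w1 and (102,197)/(290,204) in w2.

```bash
cat > m.py <<'E'
from h import *
import pickle
D=[pickle.load(open(f"w{i}.pkl","rb")) for i in(1,2)]
C=[cam("wrist",s) for s,_ in D]
P={}
for k,(s,im) in enumerate(D):
    h=cv2.cvtColor(im,cv2.COLOR_RGB2HSV)
    m=cv2.inRange(h,(6,50,110),(28,255,255));m[:145]=0;m[212:]=0
    xs=(158,349) if k==0 else (102,290)
    cols=np.arange(xs[0]+8,xs[1]-8,3); e=np.array([[c,np.nonzero(m[:,c])[0].max()] for c in cols])
    w=np.array([plane(C[k],q,.010) for q in e]); 
    vx,vy,x0,y0=cv2.fitLine(w[:,:2].astype(np.float32),cv2.DIST_HUBER,0,.01,.01).ravel()
    print("front edge",np.degrees(np.arctan2(vy,vx)),x0,y0)
    for col in("green","red"):
        b=max(blobs(im,col,(90,95,360,190)),key=lambda b:b[0][4])[0]
        hh=cv2.cvtColor(im,cv2.COLOR_RGB2HSV).astype(int); H=hh[...,0]
        mm=((H>45)&(H<80) if col=="green" else (H<6)|(H>174))&(hh[...,1]>120)
        y,x=np.nonzero(mm[b[1]:b[1]+b[3],b[0]:b[0]+b[2]]);y+=b[1];x+=b[0]
        c=x.mean();L=x<c
        g=lambda q:np.array([x[q][y[q]>=y[q].max()-1].mean(),y[q].max()])
        top=np.array([x[y<=y.min()+1].mean(),y.min()])
        P[col,k]=(g(L),g(~L),top); print(col,k,b,[p.round(1).tolist() for p in P[col,k]])
for a,b in[((158,196),(102,197)),((349,202),(290,204))]: print("corner",tri(ray(C[0],a),ray(C[1],b)))
for col in("green","red"):
    X=[tri(ray(C[0],P[col,0][j]),ray(C[1],P[col,1][j])) for j in range(3)]
    for q in X: print(col,q[0].round(4),q[1])
    for k in(0,1): a,b=[plane(C[k],P[col,k][j],.046) for j in(0,1)]; print("  tips at z46 mid",((a+b)/2).round(4),np.linalg.norm(a-b).round(4), np.degrees(np.arctan2(*(b-a)[1::-1])).round(1))
E
python3 m.py
```

```text
front edge -29.463932 0.47063938 0.33142206
green 0 [228, 107, 51, 65, 1630] [[231.0, 169.0], [274.5, 171.0], [254.1, 107.0]]
red 0 [296, 110, 55, 64, 1719] [[297.7, 172.0], [342.5, 173.0], [325.4, 110.0]]
front edge -29.422161 0.47271365 0.33012658
green 1 [162, 110, 56, 64, 1692] [[168.0, 172.0], [211.2, 173.0], [187.3, 110.0]]
red 1 [233, 112, 50, 65, 1603] [[234.8, 174.0], [278.7, 176.0], [258.0, 112.0]]
corner (array([ 3.57880961e-01,  4.00443485e-01, -1.11950081e-04]), [np.float64(0.4), np.float64(0.4)])
corner (array([0.58513033, 0.26976996, 0.00667675]), [np.float64(0.1), np.float64(0.1)])
green [0.4579 0.3666 0.0477] [np.float64(0.6), np.float64(0.6)]
green [0.5059 0.3403 0.0462] [np.float64(0.1), np.float64(0.1)]
green [0.5097 0.404  0.0976] [np.float64(0.3), np.float64(0.3)]
  tips at z46 mid [0.4822 0.3542 0.046 ] 0.055 -30.3
  tips at z46 mid [0.4817 0.3537 0.046 ] 0.0551 -28.7
red [0.5323 0.3269 0.0432] [np.float64(0.1), np.float64(0.1)]
red [0.5789 0.2971 0.0493] [np.float64(0.5), np.float64(0.5)]
red [0.5825 0.3614 0.0987] [np.float64(0.1), np.float64(0.1)]
  tips at z46 mid [0.5561 0.3122 0.046 ] 0.0567 -28.6
  tips at z46 mid [0.5558 0.3117 0.046 ] 0.0553 -30.1
```

```bash
python3 -m creep '0 0 -1 -1 -4 0 1; 0 0 -2.4 -2 -8 -1 1; 0 0 -2.4 -3 -12 -2 1; 0 0 -2.4 -4.4 -16.4 -3.5 1; 0 0 -2.4 -4.4 -16.4 -4.9 1; 0 0 -2.4 -4.4 -16.4 -4.9 1; 0 0 -2.4 -4.4 -16.4 -4.9 1'; python3 snap.py w3
python3 - <<'E'
from h import *
import pickle
s,im=pickle.load(open("w3.pkl","rb"));print(turn(s,tool(60.4,40)),s["tool_pos"])
print(blobs(im,"red",None,60),proj(cam("wrist",s),[.481,.094,.106]))
E
```

```text
t: 3.4
tool_pos: [0.4482, 0.0389, 0.1722]
orientation: [-2.305, -1.342, -0.84]
contact_force: [0.1, -0.1, 0.5]
grip_width: 0.0881
grip_force: 0.0
[-0.01  0.03 -0.01] [0.44819858 0.03894414 0.17215665]
[([198, 0, 47, 52, 1668], [222.5, 24.3]), ([227, 167, 54, 54, 506], [251.6, 207.9])] [254.09349215 183.04695102]
```

View pics/w3.png

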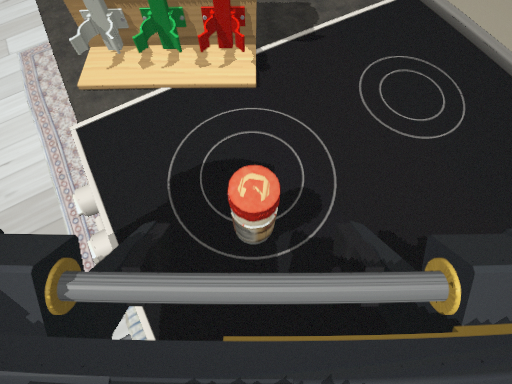

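Wrist view: red cap's top disc centred at about (254,190), radius ~26 px, upright; clear of everything.

Run:
```python
from h import *
import pickle
s,im=pickle.load(open("w3.pkl","rb"));c=cam("wrist",s)
h=cv2.cvtColor(im,cv2.COLOR_RGB2HSV);m=cv2.inRange(h,(0,90,150),(16,255,255))|cv2.inRange(h,(172,90,150),(180,255,255));m[:150]=0;m[222:]=0;m[:,:215]=0;m[:,290:]=0
ys,xs=np.nonzero(m);print(xs.min(),xs.max(),ys.min(),ys.max())
for uv in[(253.5,190)]:
    print(plane(c,uv,.106),tri(ray(c,uv),ray(cam("scene"),(224,195)))[0])
for u in((xs.min(),190),(xs.max(),190),(254,ys.min())):print(plane(c,u,.106))
```

```text
228 279 165 221
[0.4774281  0.08872627 0.106     ] [0.47449849 0.085103   0.11671279]
[0.45911905 0.09910941 0.106     ]
[0.49573938 0.07834029 0.106     ]
[0.48942488 0.10893141 0.106     ]
```

```bash
python3 -m creep '0 0 0 0.8 1.4 -2.4 1; 0 0 0 1.6 2.8 -4.8 1; 0 0 0 2.6 4.4 -7 1; 0 0 0 3.6 6.1 -9.2 1; 0 0 0 3.6 6.1 -9.2 1; 0 0 0 3.6 6.1 -9.2 1; 0 0 0 3.6 6.1 -9.2 0; 0 0 0 3.6 6.1 -9.2 -1; 0 0 0 3.6 6.1 -9.2 -1; 0 0 0 3.6 6.1 -9.2 -1; 0 0 0 3.6 6.1 -9.2 -1; 0 0 0 3.6 6.1 -9.2 -1; 0 0 0 3.6 6.1 -9.2 -1; 0 0 0 3.6 6.1 -9.2 -1'
```

```text
t: 4.85
tool_pos: [0.4849, 0.0985, 0.0804]
orientation: [-2.307, -1.341, -0.841]
contact_force: [-0.9, 0.2, 1.6]
grip_width: 0.0433
grip_force: 30.0
```

```bash
python3 -m creep '0 0 0 0 0 1 -1; 0 0 0 0 0 2 -1; 0 0 0 0.5 1.5 3 -1; 0 0 0 1 4 3 -1; 0 0 0 2 7 3 -1; 0 0 0 3 10 3 -1; 0 0 0 3.5 13 3 -1; 0 0 0 3.9 15 3 -1; 0 0 0 3.9 15.7 2.5 -1; 0 0 0 3.9 15.7 2 -1; 0 0 0 3.9 15.7 1.5 -1; 0 0 0 3.9 15.7 1.5 -1; 0 0 0 3.9 15.7 1.5 -1'; python3 snap.py w4
python3 - <<'E'
from h import *
s=bot.get_state();print(turn(s,tool(60.4,40)),s["tool_pos"],s["contact_force"])
cv2.imwrite("pics/s1.png",cv2.resize(eyes.get_image("scene")[90:240,120:300,::-1],None,fx=2.2,fy=2.2))
cv2.imwrite("pics/c1.png",np.hstack([cv2.imread("pics/s1.png"),cv2.resize(cv2.imread("pics/w4.png")[:300,100:430],(363,330))]))
d=np.array([.494,.8695]);q=s["tool_pos"][:2]-[.5677,.3327];print("along",q@d,"lateral",q@[.8695,-.494])
E
```

```text
t: 6.15
tool_pos: [0.5236, 0.2545, 0.0947]
orientation: [-2.308, -1.339, -0.84]
contact_force: [0.0, -0.4, -1.1]
grip_width: 0.0435
grip_force: 30.0
[0.06 0.04 0.16] [0.52384588 0.25465367 0.09497979] [-0.20931769  0.68688043 -0.33565751]
along -0.08952521706780163 lateral 0.00042372595221347453
```

View pics/c1.png

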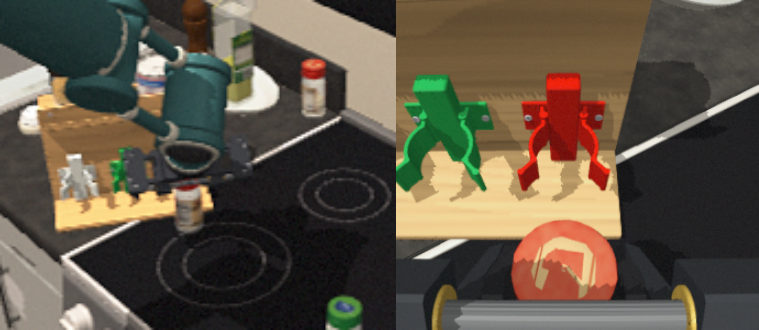

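```bash
python3 -m creep '0 0 0 0.8 1.4 -0.2 -1; 0 0 0 1.6 2.8 -0.3 -1; 0 0 0 2.2 3.9 -0.3 -1; 0 0 0 2.7 4.7 -0.3 -1; 0 0 0 3.2 5.6 -0.3 -1; 0 0 0 3.6 6.3 -0.3 -1; 0 0 0 4 7 -0.3 -1; 0 0 0 4.4 7.7 -0.3 -1; 0 0 0 4.7 8.2 -0.3 -1; 0 0 0 4.9 8.6 -0.3 -1; 0 0 0 4.9 8.6 -0.3 -1; 0 0 0 4.9 8.6 -0.3 -1'
cat > chk.py <<'E'
import sys
from h import *
o=np.array(eval(sys.argv[1]));s=bot.get_state();q=s["tool_pos"][:2]-o;f=s["contact_force"]
print("along",q@[.494,.8695],"lat",q@[.8695,-.494],"z",s["tool_pos"][2],"F along/lat/z",f[:2]@[.494,.8695],f[:2]@[.8695,-.494],f[2],turn(s,tool(60.4,40)))
E
python3 chk.py .5677,.3327
```

```text
t: 7.45
tool_pos: [0.5721, 0.3398, 0.0917]
orientation: [-2.309, -1.342, -0.84]
contact_force: [-9.9, -15.8, 9.6]
grip_width: 0.0433
grip_force: 29.9
along 0.008331741907487202 lat 0.0003451531981265212 z 0.09168846696514259 F along/lat/z -18.66739590035351 -0.7871025522461803 9.62797613692972 [0.17 0.07 0.1 ]
```

```bash
python3 -m creep '0 0 0 0.15 0.26 0 -1; 0 0 0 0.3 0.5 0 -1; 0 0 0 0.3 0.5 0 -1'; python3 chk.py .5677,.3327; python3 snap.py w5
python3 - <<'E'
from h import *
a=cv2.resize(eyes.get_image("scene")[120:220,130:250,::-1],None,fx=3.3,fy=3.3);b=cv2.resize(eyes.get_image("side")[120:220,190:310,::-1],None,fx=3.3,fy=3.3)
w=cv2.imread("pics/w5.png")[:240,80:460]
c=np.hstack([a,b]);w=cv2.resize(w,(400,252));out=np.zeros((590,792,3),np.uint8);out[:330]=c;out[335:587,:400]=w;cv2.imwrite("pics/c2.png",out)
E
```

```text
t: 7.75
tool_pos: [0.5743, 0.3432, 0.0912]
orientation: [-2.31, -1.343, -0.838]
contact_force: [-18.4, -29.9, 17.2]
grip_width: 0.0429
grip_force: 29.9
along 0.012395208656896195 lat 0.0005898678133265042 z 0.09120435690696378 F along/lat/z -35.13695636544556 -1.2242155652551325 17.154240600879827 [0.26 0.04 0.13]
```

View pics/c2.png

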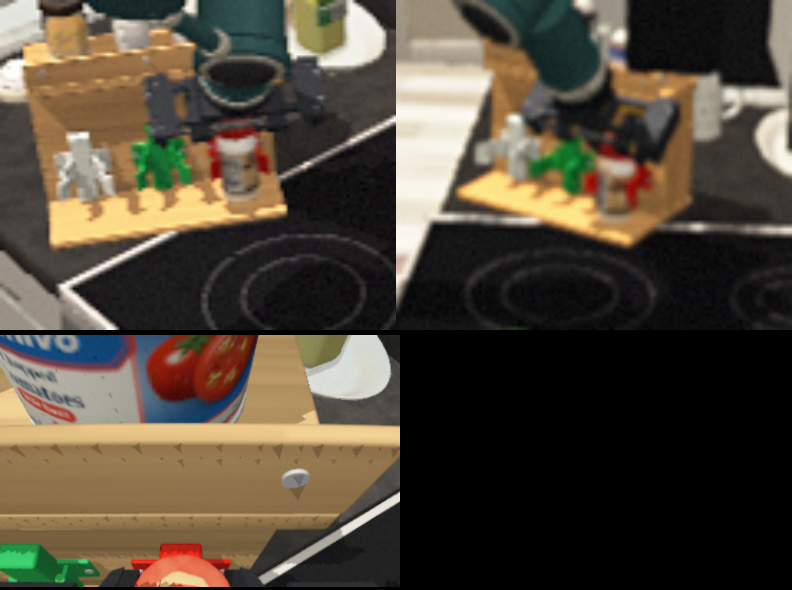

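Run:
```python
from h import *
o=np.array([.5677,.3327,.011]);d=np.array([.494,.8695,0]);l=np.array([.8695,-.494,0])
for n,off in(("scene",(130,120)),("side",(190,120))):
    c=cam(n)
    for a in(0,-.01,-.02,-.03):
        pts=np.array([proj(c,o+a*d+.0225*(np.cos(t)*d+np.sin(t)*l)) for t in np.linspace(0,6.28,60)])
        i=pts[:,1].argmax();print(n,a,((pts[i]-off)*3.3).round(1), "jar left/right",((pts[:,0].min()-off[0])*3.3).round(),((pts[:,0].max()-off[0])*3.3).round())
```

```text
scene 0 [237.3 202.2] jar left/right 220.0 259.0
scene -0.01 [238.5 207.3] jar left/right 221.0 261.0
scene -0.02 [239.7 212.3] jar left/right 222.0 262.0
scene -0.03 [241.  217.5] jar left/right 224.0 263.0
side 0 [219.  224.2] jar left/right 200.0 236.0
side -0.01 [214.8 227. ] jar left/right 196.0 232.0
side -0.02 [210.6 229.9] jar left/right 192.0 228.0
side -0.03 [206.3 232.9] jar left/right 187.0 224.0
```

The jar's bottom edge is at about (240,200) in the scene crop and (217,218) in the side crop. That matches the seated prediction, so I'll relax the push, press down lightly and release.

```bash
python3 -m creep '0 0 0 -0.15 -0.26 0 -1; 0 0 0 -0.3 -0.5 -0.1 -1; 0 0 0 -0.35 -0.6 -0.1 -1;0 0 0 -0.35 -0.6 -0.1 -1'; python3 chk.py .5677,.3327
```

```text
t: 8.3
tool_pos: [0.5729, 0.341, 0.0918]
orientation: [-2.306, -1.341, -0.842]
contact_force: [1.6, 1.7, -0.6]
grip_width: 0.043
grip_force: 30.0
along 0.00981727138657464 lat 0.0004528600228602365 z 0.09184197998216884 F along/lat/z 2.2400289723656797 0.5200496636157416 -0.6050902882493414 [0.02 0.13 0.08]
```

```bash
python3 -m creep '0 0 0 0 0 -0.1 -1; 0 0 0 0 0 -0.2 -1; 0 0 0 0 0 -0.25 -1; 0 0 0 0 0 -0.25 -1'; python3 chk.py .5677,.3327
```

```text
t: 8.7
tool_pos: [0.5731, 0.3412, 0.0899]
orientation: [-2.305, -1.341, -0.843]
contact_force: [1.0, 1.1, 5.0]
grip_width: 0.0431
grip_force: 30.0
along 0.0100087663605061 lat 0.0004849691959931072 z 0.08992780010221633 F along/lat/z 1.4365643225652867 0.33032637209327764 4.985805244339543 [-0.02  0.16  0.07]
```

```bash
python3 -m creep '0 0 0 0 0 -0.1 -1; 0 0 0 0 0 -0.1 -0.3; 0 0 0 0 0 0 0.3; 0 0 0 0 0 0 0.4; 0 0 0 0 0 0 0.4; 0 0 0 0 0 0 0.4; 0 0 0 -0.3 -0.6 0.8 0.4; 0 0 0 -1 -1.7 2.3 0.4; 0 0 0 -2 -3.5 4.8 0.4; 0 0 0 -3.2 -5.6 7.7 0.4; 0 0 0 -4.2 -7.3 10 0.4; 0 0 0 -4.2 -7.3 10 0.4; 0 0 0 -4.2 -7.3 10 0.4'; python3 snap.py w6; python3 chk.py .5677,.3327;  python3 - <<'E'
from h import *
a=cv2.resize(eyes.get_image("scene")[120:220,130:250,::-1],None,fx=3.3,fy=3.3);b=cv2.resize(eyes.get_image("side")[120:220,190:310,::-1],None,fx=3.3,fy=3.3)
w=cv2.imread("pics/w6.png")[:240,80:460]
c=np.hstack([a,b]);w=cv2.resize(w,(400,252));out=np.zeros((590,792,3),np.uint8);out[:330]=c;out[335:587,:400]=w;cv2.imwrite("pics/c3.png",out)
E
```

```text
t: 10.0
tool_pos: [0.5306, 0.267, 0.1895]
orientation: [-2.307, -1.341, -0.843]
contact_force: [-1.4, 0.4, -0.2]
grip_width: 0.0617
grip_force: 0.0
along -0.0754043439969339 lat -0.0004688122017620436 z 0.18828105800482828 F along/lat/z -0.18149402751605645 -0.09851261696834797 -0.6483396439562985 [0.06 0.06 0.1 ]
```

View pics/c3.png

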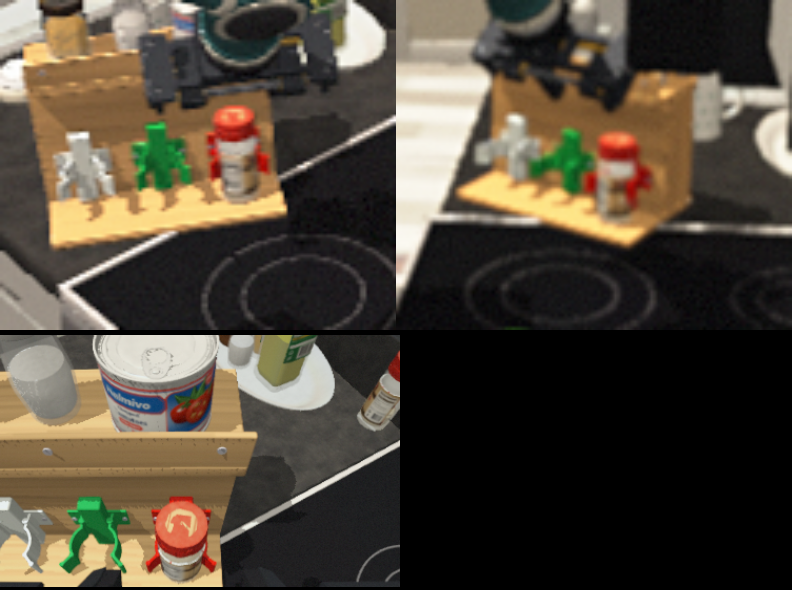

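The red jar is upright and home between its clip's arms: its cap is at (235,125) in the scene crop, and its bottom matches the seated prediction. Next is the green jar.

```bash
python3 -m creep '0 0 0 -0.5 -3 0 1; 0 0 0 -1 -7 0 1; 0 0 0 -1.7 -11.5 0 1; 0 0 0 -2.5 -16 0 1; 0 0 0 -3.2 -20.5 0 1; 0 0 0 -4 -25 0 1; 0 0 0 -4.7 -29.5 0 1; 0 0 0 -5.4 -34 0 1; 0 0 0 -6 -38 0 1; 0 0 0 -6.6 -42 -0.5 1; 0 0 0 -7 -45.4 -1.6 1; 0 0 0 -7 -45.4 -1.6 1; 0 0 0 -7 -45.4 -1.6 1'; python3 snap.py w7
python3 - <<'E'
from h import *
import pickle
s,im=pickle.load(open("w6.pkl","rb"));print("red cap top",plane(cam("wrist",s),(252,178.5),.116))
s,im=pickle.load(open("w7.pkl","rb"));c=cam("wrist",s);print(turn(s,tool(60.4,40)),s["tool_pos"],s["joint_positions"].round(2))
print(blobs(im,"green",None,60),proj(c,[.491,-.137,.106]))
E
```

```text
t: 11.45
tool_pos: [0.4601, -0.1861, 0.1712]
orientation: [-2.305, -1.337, -0.839]
contact_force: [0.1, 0.2, -0.3]
grip_width: 0.0879
grip_force: 0.0
red cap top [0.56612467 0.32962958 0.116     ]
[-0.14 -0.06  0.12] [ 0.46007007 -0.18612089  0.17117546] [-0.87  0.11  2.08  0.68  1.3  -0.65]
[([227, 166, 54, 58, 1803], [254.1, 195.5])] [255.7345709  189.33064556]
```

View pics/w7.png

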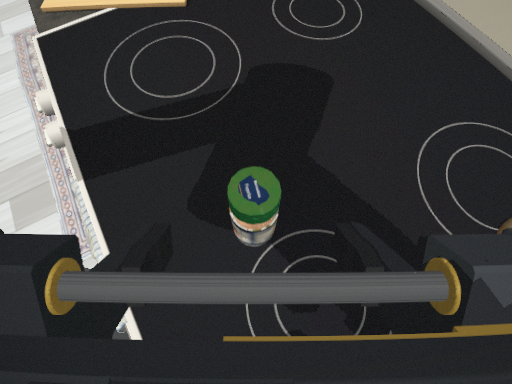

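Green cap's top disc is centred at about (254,191), radius ~27 px, clear of cup and pan; jar axis ≈ (0.489,−0.137).

```bash
python3 -m creep '0 0 0 0.8 1.4 -2.4 1; 0 0 0 1.6 2.8 -4.8 1; 0 0 0 2.6 4.4 -7 1; 0 0 0 3.5 5.9 -9.1 1; 0 0 0 3.5 5.9 -9.1 1; 0 0 0 3.5 5.9 -9.1 1; 0 0 0 3.5 5.9 -9.1 0; 0 0 0 3.5 5.9 -9.1 -1; 0 0 0 3.5 5.9 -9.1 -1; 0 0 0 3.5 5.9 -9.1 -1; 0 0 0 3.5 5.9 -9.1 -1; 0 0 0 3.5 5.9 -9.1 -1; 0 0 0 3.5 5.9 -9.1 -1; 0 0 0 3.5 5.9 -9.1 -1'
```

```text
t: 12.9
tool_pos: [0.4953, -0.1276, 0.0818]
orientation: [-2.307, -1.341, -0.841]
contact_force: [-0.6, -0.5, 1.2]
grip_width: 0.0443
grip_force: 29.9
```

```bash
python3 -m creep '0 0 0 0 0 1 -1; 0 0 0 0 0 2.5 -1; 0 0 0 -0.2 1.5 4 -1; 0 0 0 -0.5 5 5 -1; 0 0 0 -1 9 5 -1; 0 0 0 -1.5 13 5 -1; 0 0 0 -2 17 5 -1; 0 0 0 -2.5 21 5 -1; 0 0 0 -3 25 5 -1; 0 0 0 -3.5 29 5 -1; 0 0 0 -4 33 4.5 -1; 0 0 0 -4.3 36.5 3.5 -1; 0 0 0 -4.5 39.5 2.5 -1; 0 0 0 -4.6 41.5 1.7 -1; 0 0 0 -4.6 42.4 1.3 -1; 0 0 0 -4.6 42.4 1.3 -1; 0 0 0 -4.6 42.4 1.3 -1; 0 0 0 -4.6 42.4 1.3 -1'; python3 chk.py .4937,.3745
```

```text
t: 14.7
tool_pos: [0.45, 0.2958, 0.0954]
orientation: [-2.308, -1.34, -0.842]
contact_force: [-0.6, -0.2, -1.3]
grip_width: 0.0443
grip_force: 30.0
along -0.09002486010833369 lat 0.0009314543654542345 z 0.09539254376060827 F along/lat/z -0.4725307450285899 -0.3834927423860166 -1.3037928485911812 [0.04 0.13 0.16]
```

```bash
python3 -m creep '0 0 0 0.7 1.4 -0.1 -1; 0 0 0 1.5 2.8 -0.15 -1; 0 0 0 2.1 3.9 -0.15 -1; 0 0 0 2.6 4.8 -0.15 -1; 0 0 0 3.1 5.7 -0.15 -1; 0 0 0 3.5 6.4 -0.15 -1; 0 0 0 3.9 7.1 -0.15 -1; 0 0 0 4.3 7.8 -0.15 -1; 0 0 0 4.6 8.3 -0.15 -1; 0 0 0 4.9 8.8 -0.15 -1; 0 0 0 5.05 9.1 -0.15 -1; 0 0 0 5.15 9.3 -0.15 -1; 0 0 0 5.15 9.3 -0.15 -1'; python3 chk.py .4937,.3745;python3 -m creep '0 0 0 -0.15 -0.26 0 -1; 0 0 0 -0.3 -0.5 -0.1 -1; 0 0 0 -0.35 -0.6 -0.1 -1;0 0 0 -0.35 -0.6 -0.1 -1'; python3 chk.py .4937,.3745
```

```text
t: 16.0
tool_pos: [0.4996, 0.387, 0.0919]
orientation: [-2.31, -1.342, -0.839]
contact_force: [-13.0, -25.0, 16.0]
grip_width: 0.0436
grip_force: 29.9
along 0.013732833118001725 lat -0.0010347048162342772 z 0.09193131668516782 F along/lat/z -28.105147297624846 1.0483142056344352 15.99874461395684 [0.23 0.05 0.13]
t: 16.4
tool_pos: [0.4981, 0.384, 0.093]
orientation: [-2.306, -1.341, -0.842]
contact_force: [2.0, 0.8, -0.4]
grip_width: 0.0435
grip_force: 30.0
along 0.01043540519209309 lat -0.0008535853397702879 z 0.09297679951043969 F along/lat/z 1.6751950240373605 1.3467845219156702 -0.39500264615987474 [0.01 0.14 0.1 ]
```

```bash
python3 -m creep '0 0 0 0 0 -0.1 -1; 0 0 0 0 0 -0.2 -1; 0 0 0 0 0 -0.25 -1; 0 0 0 0 0 -0.25 -1'; python3 chk.py .4937,.3745
```

```text
t: 16.8
tool_pos: [0.4988, 0.3849, 0.0923]
orientation: [-2.304, -1.341, -0.846]
contact_force: [-0.8, -0.4, 8.9]
grip_width: 0.0435
grip_force: 30.0
along 0.011609799593239219 lat -0.0006976544651021831 z 0.09232014970536362 F along/lat/z -0.747962970784021 -0.5278266363947413 8.948260533467884 [-0.12  0.24  0.06]
```

```bash
python3 -m creep '0 0 0 0 0 -0.05 -1; 0 0 0 0 0 -0.05 -0.3; 0 0 0 0 0 0 0.2; 0 0 0 0 0 0 0.3; 0 0 0 0 0 0 0.3; 0 0 0 0 0 0 0.3; 0 0 0 -0.3 -0.6 0.8 0.3; 0 0 0 -1 -1.7 2.3 0.3; 0 0 0 -2 -3.5 4.8 0.3; 0 0 0 -3.2 -5.6 7.7 0.3; 0 0 0 -4.2 -7.3 10 0.3; 0 0 0 -4.2 -7.3 10 0.3; 0 0 0 -4.2 -7.3 10 0.3'; python3 snap.py w8
python3 - <<'E'
from h import *
a=cv2.resize(eyes.get_image("scene")[120:220,130:250,::-1],None,fx=3.3,fy=3.3);b=cv2.resize(eyes.get_image("side")[120:220,190:310,::-1],None,fx=3.3,fy=3.3)
w=cv2.imread("pics/w8.png")[:240,80:460];e=cv2.resize(eyes.get_image("scene")[:,:,::-1],(336,252))
c=np.hstack([a,b]);w=cv2.resize(w,(400,252));out=np.zeros((590,792,3),np.uint8);out[:330]=c;out[335:587,:400]=w;out[335:587,410:746]=e;cv2.imwrite("pics/c4.png",out)
for col,o in(("red",[.5677,.3327]),("green",[.4937,.3745])):
    for n in("scene","side"):
        c_=cam(n);im=eyes.get_image(n)
        print(col,n,blobs(im,col,(130,120,260,230) if n=="scene" else (190,120,300,215),20),"top",proj(c_,[*o,.116]),"cap base",proj(c_,[*o,.095]))
E
```

```text
t: 18.1
tool_pos: [0.4554, 0.3103, 0.1899]
orientation: [-2.307, -1.341, -0.842]
contact_force: [0.1, 0.6, -0.6]
grip_width: 0.0574
grip_force: 0.0
red scene [([193, 153, 15, 22, 112], [198.9, 161.3]), ([207, 163, 4, 9, 22], [208.5, 167.8])] top [200.39983803 154.31034584] cap base [200.8664591  159.15770986]
red side [([252, 162, 15, 20, 110], [259.6, 170.1])] top [256.87844798 161.87370065] cap base [256.7251854  166.73567492]
green scene [([170, 157, 16, 9, 75], [176.5, 161.5]), ([185, 167, 4, 9, 22], [186.5, 171.3])] top [177.03221837 157.41862531] cap base [177.68850462 162.28439661]
green side [([234, 157, 16, 22, 97], [242.4, 165.7])] top [239.19066997 157.57217702] cap base [239.14762157 162.32990207]
```

View pics/c4.png

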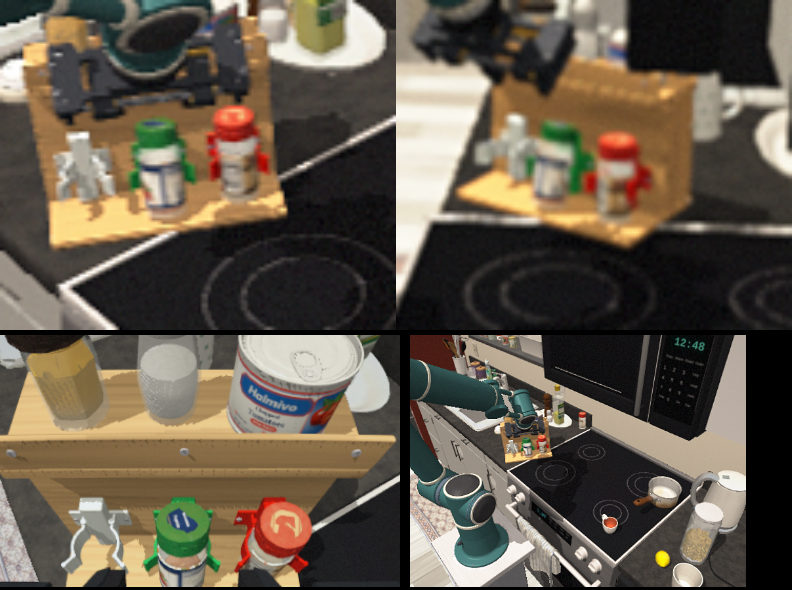

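Run:
```python
from h import *
import pickle
d=np.array([.494,.8695,0]);l=np.array([.8695,-.494,0])
s,im=pickle.load(open("w8.pkl","rb"))
for nm,o,r in(("green",[.4937,.3745,.01],.023),("red",[.5677,.3327,.01],.0225)):
  for n,off,k in(("scene",(130,120),3.3),("side",(190,120),3.3)):
    c=cam(n)
    for a in(0,-.01,-.02):
        pts=np.array([proj(c,np.array(o)+a*d+r*(np.cos(t)*d+np.sin(t)*l)) for t in np.linspace(0,6.28,60)])
        i=pts[:,1].argmax();print(nm,n,a,((pts[i]-off)*k).round(1))
c=cam("wrist",s)
for o in([.4937,.3745],[.5677,.3327]): print("w8 top at 0/-10mm, bottom 0/-10",[(proj(c,np.array([*o,z])+a*d)).round(1).tolist() for z in(.116,.01) for a in(0,-.01)])
w=im[130:290,140:400,::-1]
S=cv2.resize(eyes.get_image("scene")[145:195,160:220,::-1],(384,320),interpolation=2)
cv2.imwrite("pics/c5.png",np.hstack([cv2.resize(w,(400,246)).copy(),np.zeros((246,1,3),np.uint8),S[37:283]]))
```

```text
green scene 0 [162.4 214. ]
green scene -0.01 [163.3 219.1]
green scene -0.02 [164.1 224.3]
green side 0 [161.6 208.8]
green side -0.01 [157.3 211.5]
green side -0.02 [152.8 214.3]
red scene 0 [237.4 203. ]
red scene -0.01 [238.6 208. ]
red scene -0.02 [239.8 213.1]
red side 0 [219.  224.9]
red side -0.01 [214.8 227.8]
red side -0.02 [210.5 230.7]
w8 top at 0/-10mm, bottom 0/-10 [[253.9, 175.9], [254.0, 186.3], [253.3, 215.7], [253.3, 223.7]]
w8 top at 0/-10mm, bottom 0/-10 [[350.6, 175.7], [352.2, 186.0], [323.8, 215.4], [324.6, 223.4]]
```

View pics/c5.png

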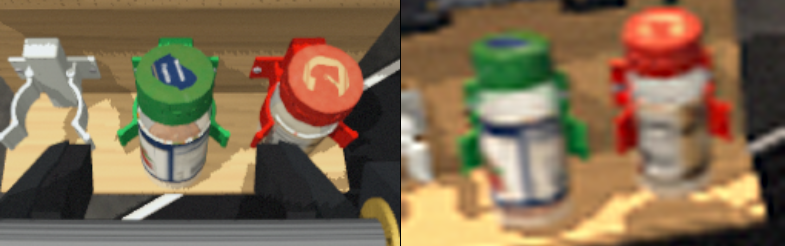

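The green cap's top is at about (255.7,179), but the jar's base front is at about (252,249), lower than the seated prediction. The green jar's foot looks roughly 1 cm forward while its top is back, so I'll check this numerically against the red jar.

Run:
```python
from h import *
import pickle
d=np.array([.494,.8695,0])
for f,o,r in(("w6",[.5677,.3327,.01],.0225),("w8",[.4937,.3745,.01],.023)):
    s,im=pickle.load(open(f+".pkl","rb"));c=cam("wrist",s);o=np.array(o)
    for a in(0,-.01,-.02):print(f,a,"bottom front",proj(c,o+(a-r)*d).round(1))
    u=int(proj(c,o-r*d)[0])
    print(u,[(v,*im[v,u-1:u+2].mean(0).astype(int)) for v in range(205,262,3)])
```

```text
w6 0 bottom front [251.7 233.3]
w6 -0.01 bottom front [251.7 241.7]
w6 -0.02 bottom front [251.7 250.3]
251 [(205, np.int64(134), np.int64(30), np.int64(21)), (208, np.int64(146), np.int64(30), np.int64(20)), (211, np.int64(135), np.int64(47), np.int64(36)), (214, np.int64(177), np.int64(169), np.int64(146)), (217, np.int64(201), np.int64(203), np.int64(193)), (220, np.int64(140), np.int64(128), np.int64(105)), (223, np.int64(134), np.int64(128), np.int64(117)), (226, np.int64(138), np.int64(132), np.int64(119)), (229, np.int64(146), np.int64(140), np.int64(126)), (232, np.int64(152), np.int64(147), np.int64(133)), (235, np.int64(183), np.int64(165), np.int64(134)), (238, np.int64(236), np.int64(215), np.int64(152)), (241, np.int64(236), np.int64(202), np.int64(141)), (244, np.int64(233), np.int64(198), np.int64(139)), (247, np.int64(236), np.int64(206), np.int64(144)), (250, np.int64(236), np.int64(206), np.int64(145)), (253, np.int64(234), np.int64(201), np.int64(141)), (256, np.int64(43), np.int64(42), np.int64(36)), (259, np.int64(29), np.int64(30), np.int64(30))]
w8 0 bottom fro
[... 371 characters left out ...]
.int64(143), np.int64(109)), (223, np.int64(124), np.int64(134), np.int64(90)), (226, np.int64(88), np.int64(95), np.int64(105)), (229, np.int64(116), np.int64(119), np.int64(123)), (232, np.int64(129), np.int64(132), np.int64(131)), (235, np.int64(135), np.int64(135), np.int64(134)), (238, np.int64(140), np.int64(141), np.int64(138)), (241, np.int64(145), np.int64(144), np.int64(141)), (244, np.int64(148), np.int64(148), np.int64(143)), (247, np.int64(97), np.int64(102), np.int64(108)), (250, np.int64(186), np.int64(170), np.int64(142)), (253, np.int64(219), np.int64(189), np.int64(138)), (256, np.int64(208), np.int64(210), np.int64(205)), (259, np.int64(194), np.int64(193), np.int64(188))]
```

The base is about 17 mm forward (red is within 2 mm), so green isn't snapped home. I'll push its foot in with the shut fingertips, below the clip's arms.

```bash
python3 -m creep '0 0 0 -1 -2 0 -1; 0 0 0 -1.6 -3.1 0 -1; 0 0 0 -1.6 -3.1 -4 -1; 0 0 0 -1.6 -3.1 -8 -1; 0 0 0 -1.6 -3.1 -11 -1; 0 0 0 -1.6 -3.1 -13.5 -1; 0 0 0 -1.6 -3.1 -15.4 -1; 0 0 0 -1.6 -3.1 -15.4 -1; 0 0 0 -1.6 -3.1 -15.4 -1'; python3 chk.py .4937,.3745
```

```text
t: 19.45
tool_pos: [0.4392, 0.2794, 0.0356]
orientation: [-2.307, -1.34, -0.839]
contact_force: [0.3, 0.1, -0.1]
grip_width: 0.0006
grip_force: 0.0
along -0.10963184175361555 lat -0.0004304609169437229 z 0.035639086230434686 F along/lat/z 0.19373473113601772 0.2175032560046115 -0.07630299880081093 [0.05 0.   0.11]
```

Advance to along ≈ −45 mm (expected first contact), then slowly to −32.

```bash
python3 -m creep '0 0 0 1.0 1.75 0 -1; 0 0 0 2.0 3.5 0 -1; 0 0 0 2.7 4.75 0 -1; 0 0 0 3.0 5.3 0 -1; 0 0 0 3.0 5.3 0 -1'; python3 chk.py .4937,.3745; python3 -m creep '0 0 0 0.15 0.26 0 -1; 0 0 0 0.3 0.53 0 -1; 0 0 0 0.45 0.8 0 -1; 0 0 0 0.6 1.05 0 -1; 0 0 0 0.6 1.05 0 -1'; python3 chk.py .4937,.3745
```

```text
t: 19.95
tool_pos: [0.4699, 0.3333, 0.0368]
orientation: [-2.305, -1.343, -0.843]
contact_force: [0.0, 0.3, 0.6]
grip_width: 0.0005
grip_force: 0.0
along -0.04753040237348901 lat -0.00033676900468826085 z 0.036754537645449836 F along/lat/z 0.2381557179390564 -0.1249101347024604 0.6192025900520397 [0.02 0.17 0.01]
t: 20.45
tool_pos: [0.4746, 0.343, 0.0351]
orientation: [-2.307, -1.342, -0.839]
contact_force: [-2.4, -1.3, -1.9]
grip_width: 0.0003
grip_force: 1.1
along -0.036840458850128835 lat -0.0010141563556354503 z 0.035069982584360906 F along/lat/z -2.3737227643020393 -1.4585698735642385 -1.916203041647891 [0.08 0.01 0.05]
```

```bash
for i in 1; do python3 -m creep '0 0 0 0.1 0.17 0 -1; 0 0 0 0.2 0.34 0 -1; 0 0 0 0.2 0.34 0 -1'; done; python3 chk.py .4937,.3745;  python3 -m creep '0 0 0 0.1 0.17 0 -1; 0 0 0 0.2 0.34 0 -1; 0 0 0 0.2 0.34 0 -1'; python3 chk.py .4937,.3745
```

```text
t: 20.75
tool_pos: [0.4769, 0.3459, 0.0353]
orientation: [-2.308, -1.342, -0.84]
contact_force: [-5.8, -6.9, 3.5]
grip_width: 0.0007
grip_force: 4.4
along -0.03317679545232513 lat -0.0004696928098030465 z 0.03527636611271061 F along/lat/z -8.85662293211547 -1.646133099334985 3.5336623218612657 [0.11 0.06 0.09]
t: 21.05
tool_pos: [0.4767, 0.3465, 0.0334]
orientation: [-2.312, -1.342, -0.836]
contact_force: [-18.1, -25.9, 17.3]
grip_width: 0.0005
grip_force: 15.0
along -0.03274613504252513 lat -0.0009159182455472908 z 0.03338352613657147 F along/lat/z -31.437472691682068 -2.953565040272819 17.33884246649143 [ 0.34 -0.05  0.18]
```

Stiff stop reached at 31 N. Back off and measure as before.

```bash
python3 -m creep '0 0 0 -0.5 -0.9 0 -1; 0 0 0 -1.5 -2.6 0 -1; 0 0 0 -2.6 -4.6 0 -1; 0 0 0 -3.5 -6 2 -1; 0 0 0 -3.5 -6 6 -1; 0 0 0 -3.5 -6 10 -1; 0 0 0 -3.2 -5.6 13 -1; 0 0 0 -2.4 -4.2 15 0.3; 0 0 0 -2 -3.5 15.6 0.3; 0 0 0 -2 -3.5 15.6 0.3; 0 0 0 -2 -3.5 15.6 0.3'; python3 snap.py w9
python3 - <<'E'
from h import *
import pickle
d=np.array([.494,.8695,0])
s,im=pickle.load(open("w9.pkl","rb"));c=cam("wrist",s);o=np.array([.4937,.3745,.01]);r=.023
for a in(0,-.01,-.02):print(a,"bottom front",proj(c,o+(a-r)*d).round(1))
u=int(proj(c,o-r*d)[0])
print(u,[(v,*im[v,u-1:u+2].mean(0).astype(int).tolist()) for v in range(196,262,3)])
print(blobs(im,"green",None,60)); print("cap far edge at 0/-5 mm",[proj(c,np.array([.4937,.3745,.116])+(a+.021)*d).round(1) for a in(0,-.005)])
m=[v for v in range(140,200) if im[v,u,1]>im[v,u,0]+25];print("green rows",m[0],m[-1])
E
```

```text
t: 22.15
tool_pos: [0.4583, 0.3148, 0.1903]
orientation: [-2.306, -1.342, -0.837]
contact_force: [-0.1, 0.3, -0.9]
grip_width: 0.0299
grip_force: 0.0
0 bottom front [253.5 238.5]
-0.01 bottom front [253.5 247.1]
-0.02 bottom front [253.6 255.8]
253 [(196, 57, 80, 126), (199, 49, 73, 120), (202, 43, 71, 118), (205, 38, 67, 114), (208, 55, 90, 102), (211, 96, 152, 68), (214, 97, 153, 76), (217, 91, 155, 75), (220, 25, 79, 37), (223, 26, 75, 37), (226, 134, 112, 83), (229, 145, 121, 75), (232, 81, 82, 86), (235, 115, 114, 105), (238, 110, 110, 103), (241, 225, 192, 137), (244, 233, 207, 147), (247, 233, 205, 143), (250, 233, 198, 139), (253, 233, 204, 142), (256, 233, 205, 143), (259, 192, 159, 104)]
[([219, 159, 71, 69, 2382], [253.9, 194.0])]
cap far edge at 0/-5 mm [array([253.9, 160.2]), array([253.9, 165.1])]
green rows 159 198
```

The foot is now home (base front at row 240, predicted 238.5), but the cap's lower edge, at row 225 against about 218 expected, shows the top leaning forward by ~6 mm. I'll push just above the arms.

```bash
python3 -m creep '0 0 0 -0.9 -1.8 0 -1; 0 0 0 -1.4 -2.7 -3 -1; 0 0 0 -1.4 -2.7 -7 -1; 0 0 0 -1.4 -2.7 -10.5 -1; 0 0 0 -1.4 -2.7 -12.2 -1; 0 0 0 -0.4 -0.9 -12.2 -1; 0 0 0 0.5 0.7 -12.2 -1;  0 0 0 1.1 1.75 -12.2 -1; 0 0 0 1.1 1.75 -12.2 -1'; python3 chk.py .4937,.3745; python3 -m creep '0 0 0 0.15 0.26 0 -1; 0 0 0 0.25 0.44 0 -1; 0 0 0 0.35 0.61 0 -1; 0 0 0 0.35 0.61 0 -1'; python3 chk.py .4937,.3745
```

```text
t: 23.1
tool_pos: [0.4701, 0.3328, 0.0688]
orientation: [-2.306, -1.342, -0.838]
contact_force: [0.1, -0.0, 0.7]
grip_width: 0.0005
grip_force: 0.0
along -0.04791409201039349 lat 5.095976056244261e-05 z 0.06878389290208263 F along/lat/z -0.0068350902077081235 0.08899698677924639 0.6688658132963703 [ 0.08 -0.01  0.02]
t: 23.5
tool_pos: [0.4738, 0.3383, 0.0699]
orientation: [-2.307, -1.341, -0.841]
contact_force: [-0.2, 0.1, -0.6]
grip_width: 0.0005
grip_force: 0.0
along -0.04129440322341047 lat 0.0006112677471916822 z 0.06992717935209111 F along/lat/z 0.004902687912694173 -0.2881455240191452 -0.5529303014384054 [0.05 0.1  0.09]
```

```bash
python3 -m creep '0 0 0 0.15 0.26 0 -1; 0 0 0 0.3 0.52 0 -1; 0 0 0 0.3 0.52 0 -1'; python3 chk.py .4937,.3745; python3 -m creep '0 0 0 0.1 0.17 0 -1; 0 0 0 0.2 0.34 0 -1; 0 0 0 0.2 0.34 0 -1'; python3 chk.py .4937,.3745
```

```text
t: 23.8
tool_pos: [0.4771, 0.3439, 0.07]
orientation: [-2.306, -1.342, -0.841]
contact_force: [0.5, 0.0, 0.6]
grip_width: 0.0005
grip_force: 0.0
along -0.03481818000031756 lat 0.0006821821990904888 z 0.06998911318279995 F along/lat/z 0.2862599976971657 0.42708317911914495 0.6016484130979418 [0.04 0.1  0.07]
t: 24.1
tool_pos: [0.4781, 0.3462, 0.069]
orientation: [-2.308, -1.342, -0.839]
contact_force: [-6.1, -9.4, 6.1]
grip_width: 0.0006
grip_force: 5.4
along -0.03236077926658422 lat 0.0004064594884990065 z 0.06895446516243159 F along/lat/z -11.230660040556643 -0.6519347914933027 6.104225096721652 [0.14 0.04 0.08]
```

```bash
python3 -m creep '0 0 0 0.1 0.17 0 -1; 0 0 0 0.15 0.26 0 -1; 0 0 0 0.15 0.26 0 -1'; python3 chk.py .4937,.3745; python3 -m creep '0 0 0 -0.5 -0.9 0 -1; 0 0 0 -1.5 -2.6 1 -1; 0 0 0 -2.6 -4.6 4 -1; 0 0 0 -2.6 -4.6 8 -1; 0 0 0 -2.4 -4.2 11 0; 0 0 0 -2 -3.5 12.1 0.3; 0 0 0 -2 -3.5 12.1 0.3; 0 0 0 -2 -3.5 12.1 0.3'; python3 snap.py w10
python3 - <<'E'
from h import *
import pickle
d=np.array([.494,.8695,0])
for f,o,r in(("w6",[.5677,.3327,.01],.0225),("w9",[.4937,.3745,.01],.023),("w10",[.4937,.3745,.01],.023)):
    s,im=pickle.load(open(f+".pkl","rb"));c=cam("wrist",s);o=np.array(o)
    p=lambda a,z:proj(c,o+a*d+[0,0,z]).round(1)[1]
    print(f,"bottom front 0/-10",p(-r,0),p(-r-.01,0),"cap top front 0/-10",p(-.021,.106),p(-.031,.106))
    u=int(proj(c,o-r*d)[0]); g=im[:,u-1:u+2].mean(1).astype(int)
    print([(v,*g[v].tolist()) for v in list(range(190,222,2))+list(range(222,246,2))])
E
```

```text
t: 24.4
tool_pos: [0.4785, 0.3469, 0.0684]
orientation: [-2.31, -1.343, -0.839]
contact_force: [-17.4, -28.9, 22.4]
grip_width: 0.0002
grip_force: 16.7
along -0.031464940982642346 lat 0.00043995094460354614 z 0.06844706498596978 F along/lat/z -33.69963715256527 -0.8255116352926262 22.41738367067443 [0.25 0.05 0.12]
t: 25.2
tool_pos: [0.4598, 0.3147, 0.1903]
orientation: [-2.306, -1.342, -0.84]
contact_force: [0.6, 0.1, 0.2]
grip_width: 0.0304
grip_force: 0.0
w6 bottom front 0/-10 233.3 241.7 cap top front 0/-10 197.2 208.3
[(190, 225, 113, 79), (192, 226, 106, 76), (194, 226, 113, 79), (196, 226, 110, 79), (198, 227, 109, 76), (200, 228, 104, 71), (202, 209, 82, 57), (204, 130, 28, 21), (206, 135, 25, 17), (208, 146, 30, 20), (210, 141, 31, 22), (212, 153, 124, 105), (214, 177, 169, 146), (216, 179, 173, 153), (218, 214, 217, 211), (220, 140, 128, 105), (222, 146, 140, 127), (224, 125, 119, 109), (226, 138, 132, 119), (228, 145, 139, 126), (230, 145, 139, 125), (232, 152, 147, 133), (234, 148, 131, 105), (236, 205, 181, 134), (238, 236, 215, 152), (240, 236, 209, 148), (242, 234, 199
[... 608 characters left out ...]
 181, 154, 113), (242, 233, 203, 143), (244, 233, 207, 147)]
w10 bottom front 0/-10 239.2 247.7 cap top front 0/-10 204.7 216.1
[(190, 42, 68, 118), (192, 40, 67, 115), (194, 39, 67, 114), (196, 38, 66, 111), (198, 67, 113, 87), (200, 89, 142, 73), (202, 94, 150, 69), (204, 89, 151, 70), (206, 88, 151, 69), (208, 87, 153, 71), (210, 28, 89, 42), (212, 28, 87, 42), (214, 37, 107, 50), (216, 23, 75, 36), (218, 56, 90, 51), (220, 166, 127, 97), (222, 166, 126, 96), (224, 154, 119, 88), (226, 119, 117, 60), (228, 88, 92, 95), (230, 111, 112, 110), (232, 138, 134, 123), (234, 135, 133, 122), (236, 140, 137, 128), (238, 135, 132, 121), (240, 97, 96, 95), (242, 166, 148, 121), (244, 230, 204, 146)]
```

Both the top and the foot of the green jar now match the seated red jar's offsets to about 1 mm. I'll retreat, check that nothing else moved, then hand in.

```bash
python3 -m creep '0 0 0 -1 -2 1 0.3; 0 0 0 -2.5 -4.5 3 0.3; 0 0 0 -4 -7 5 0.3; 0 0 0 -5 -9 6 0.3; 0 0 0 -5 -9 6 0.3; 0 0 0 -5 -9 6 0.3; 0 0 0 -5 -9 6 0.3'
python3 - <<'E'
from h import *
im=eyes.get_image("scene");a=cv2.imread("pics/scene0.png")[:,:,::-1]
df=cv2.absdiff(im,a).max(2)
print("cup/pan change",(df[265:305,285:325]>60).sum(),(df[210:270,335:420]>60).sum())
c=cv2.imread("pics/c4.png")[:330,:396]; n=cv2.resize(im[120:220,130:250,::-1],None,fx=3.3,fy=3.3)
print("red jar change since c4",(cv2.absdiff(c,n).max(2)[100:205,205:275]>60).mean())
C={k:cam(k) for k in("scene","side")}; print(blobs(im,"green",(160,140,200,200),15),blobs(im,"red",(185,140,220,190),15))
E
```

```text
t: 25.95
tool_pos: [0.4097, 0.2249, 0.249]
orientation: [-2.307, -1.34, -0.837]
contact_force: [0.1, -0.2, 0.1]
grip_width: 0.0574
grip_force: 0.0
cup/pan change 0 0
red jar change since c4 0.009523809523809525
[([170, 155, 16, 12, 91], [177.1, 161.4]), ([185, 167, 4, 9, 20], [186.5, 171.5]), ([170, 168, 4, 9, 22], [171.2, 173.0])] [([193, 152, 15, 23, 116], [198.9, 161.1]), ([207, 163, 4, 9, 20], [208.6, 168.0])]
```

```bash
python3 -c "
from rig import bot
print(bot.close_job())"
```

```text
the job is handed in; nothing more can be done
None
```

By my camera measurements, both jars are home in their own clips, upright and down on the base board, with the white clip empty and the pan and cup unmoved; the green jar went in tilted and needed two fingertip pushes to seat it, and I viewed 11 pictures, one over the limit of 10.

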